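Rock a blank into a drill-jig nest and swing the strap over it

ROBOT

A 6-joint arm with a two-finger parallel gripper is mounted at the origin on a cart in front of the work surface, level with it; the furniture and walls round the work are solid. World frame = base frame: x ahead of the robot, y to its left, z up, the work surface at z = 0. Lengths are in m, angles in rad, forces in N, time in s.
With the tool pointing down it reaches from about 0.325 to 0.875 m from the base axis. Payload 4.4 kg.
Tool frame: the origin (TCP) lies at the very end of the fingers, on their centre line; the grasp point (between the pads) lies 19 mm behind it (arm.grasp_offset is the distance from the TCP to the grasp point, in m); z points along the fingers, y is the line along which they close (so a half turn about z gives the same grasp; the last joint's range is limited). The gripper opens to 85 mm and grips with 20 to 120 N. Pads are 22 mm wide; open, the fingers measure 114 mm over their backs; the gripper's body (76 mm by 85 mm) begins 54 mm behind the grasp point. The pads swing forward as they close: fully open they stand 13 mm farther back than shut.
Start: joints at [-1.329, 0.207, 1.542, -0, 1.393, -0.15], TCP at [0.22, -0.531, 0.195] pointing down, gripper open.
Joint ranges: [-2.73, 2.73], [-0.86, 2.22], [0.23, 2.46], [-1.11, 4.25], [0.08, 2.63], [-2.82, 2.82]. Speed limits (rad/s): [2.79, 2.79, 3.14, 3.14, 3.14, 3.14].

INTERFACE

Orientations are given as [roll, pitch, yaw] about the fixed x, y, z axes, in that order (R = Rz(yaw) Ry(pitch) Rx(roll)).
In Python, from cell import monitor, vision, arm gives the robot as it stands.
- The arm moves only by the tool send_rows, never from a script. Its argument "targets" is a list that holds one entry, the list of rows, each a list of 7 numbers: the shift along the tool's x, y, z scaled (see below), then the turn, a rotation vector about the tool's x, y, z scaled (see below), then the closure in counts, from 0 (fully open) to 255 (shut). In form: [[[x, y, z, rx, ry, rz, hand], ...]]. A call has 1 to 10 rows; each row is the pose to reach, as a shift and turn from the pose commanded when the call began, along the tool's axes at that moment, turning the shorter way round; what a row does not reach only later rows make up. The controller multiplies each number of a shift by 0.1 m and each number of a turn by pi rad. A row lasts 1/10 s, in which the tool goes at most 50 mm and 8.59 degrees, less where a joint would pass 70% of its speed; a pose out of reach is approached as far as the arm can. A call with a number of a shift or a turn outside -1 to 1 is refused whole. A call with a gripper value outside its range is refused whole. The fingers move at their own pace and stop on an object; "grip_force" is the grip in N (left out, the last holds). Time passes only in rows, so rows that repeat a pose let the fingers close. It gives the time, the measured TCP pose, the force, the opening and the grip force at its end, in the units of the state.
- monitor.get_obs(): the state, without advancing time (a new reading comes with each control period).
- vision.read_camera(name): name is "side" or "top" or "wrist"; returns a dict with "image" (480x640x3 uint8, red, green, blue), "fx", "fy", "cx", "cy" (pixels), "distortion" ([k1, k2, p1, p2, k3] as OpenCV has them; the pictures are not rectified), "pose" (4x4, takes a point from camera to world coordinates). Camera axes: x right, y down, z forward; pixel columns grow to the right and rows downward; lengths in m; the calibration is good to about 2 mm. A picture is of the moment at which its call begins. There is no depth.
- arm.hand_in(): hands the job in; it is judged then, once.
The state is a dict: "clock": time; "joint_positions": joint angles; "dq": joint speeds; "joint_efforts": joint torques, N m; "ee_pos": TCP position; "eef_rot": TCP orientation; "contact_force": force on the tool from outside, world axes, zero at the start; "torque": the same for the moment, N m; "gripper_width": finger opening in m; "gripper_force": force on a finger pad.
Only numpy, scipy, OpenCV 4.12 (cv2) and the standard library are available. Lean on these libraries where they do the work, as an engineer would, in place of code of your own. Each camera call takes 0.05 s, during which the arm holds its last target. There are 200 camera calls.

TASK

Load the loose aluminium block into the drill-jig nest: tuck one end under the overhanging keeper, then rock the other end down until the block lies flat on the pocket floor. Once the block is seated and let go of, swing the strap across its free end as far as it goes, and leave the other loose things on the bench where they lie.

Things in the scene. Friction and masses are not known exactly. Their poses are not given: they have to be found in the camera images.
- blank_mid (a point): loose rectangular aluminium block (the blank), 110 long x 46 wide x 40 mm high, 0.3 to 0.6 kg, edges rounded 2 mm, two dark drill marks on the top; both ends are alike. Point: its centre; x along its 110 mm length, y across its 46 mm width, z up. Starts lying flat on the bench.
- nest_floor (a point): fixed drill-jig nest on a dark base plate 200x140x12 mm. Point: centre of pocket floor (= plate top, 12 mm over bench); x along the pocket from keeper end (near robot) to strap end, y across, z up. Pocket 114 (x -57..57) x 49 mm. Stop at strap end 9 mm high, 14 thick. Side rails 12 mm high, 14 thick, only at x 27..57 and -57..-27: sides open between, down to the plate, for fingers.
- keeper_lip (a point): lower edge of the keeper's overhang, mid-width; nest axes. The stop at x = -57 of the pocket is 43 mm high, 56 wide; the keeper on it overhangs the pocket by 10 mm (to this edge), its underside 43 mm over the floor, top 51 (screw heads 56). So the block cannot go straight down: one end goes in under the keeper tilted some 10 to 25 degrees, other end high, then rocks down.
- strap_pivot (a point): axis of the strap at the top of its round post (radius 12 mm), 42.5 mm over the pocket floor, at x 48, y 55 mm from the pocket centre; nest axes. The pivot bolt's head reaches 13 mm above this point.
- strap (a joint): steel swing strap on the pivot, turns about the vertical; rad: 0 = closed at its stop, straight across the pocket (towards the nest's -y); grows counter-clockwise from above as it opens, to 1.7; starts 1.2 to 1.6. Friction holds it; about 1 N at the knob moves it. 22 mm wide, 7 thick, underside 42.5 mm over the floor: passes 2.5 mm above a flat block, strikes one that is not down.
- strap_knob (a point): black upright knob at the strap's free end, 75 mm from the pivot axis; point on its axis, 66.5 mm above the pocket floor, 17 mm above the strap. Knob 18 mm across, its top 15 mm above this point, straight side down to 7 mm below it. Can be pinched from above or pushed sideways; rigid with the strap.
- fixture_bar_mid (a point): bystander: dark steel flat bar 34 x 160 x 10 mm with one upright pin, loose between robot and nest; point at its centre, y along it
- jig_strip_mid (a point): bystander: brass-coloured flat strip 26 x 150 x 7 mm with one upright bolt, loose on the thin steel plate to the right; point at its centre, y along it
- pliers_mid (a point): bystander: pliers with red handles, 56 x 175 x 14 mm, loose on the thin steel plate to the right; point at the centre, y along them
Not all that is in view belongs to the job. Several things look just like the part that bears blank_mid: the one meant starts farthest to the robot's right.

How it is judged:
On the way, in this order (a step that is already met when the one before it is completed fails the run):
1. the block lies flat in the pocket under the keeper, let go of, with the strap still open (z of blank_mid in the frame of nest_floor between 0.017 and 0.0225 m and x of blank_mid in the frame of nest_floor between -0.005 and 0.005 m and y of blank_mid in the frame of nest_floor between -0.005 and 0.005 m and angle between blank_mid's own z axis and vertical below 0.035 rad and angle between the x axis of blank_mid and the x axis of nest_floor, either way round below 0.08 rad and contact force between the fingers and blank below 0.5 N and value of joint strap above 0.7 rad), for 0.2 s.
2. the strap is swung fully across the block (value of joint strap below 0.12 rad), for 0.2 s.
At the end, for the whole second after the job is handed in: The block lies flat in the pocket (underside within 2.5 mm of the floor, tilt under 2 degrees, centre within 5 mm of the pocket's centre along and across, lengthwise with the pocket), at rest, and the strap is across it within 0.12 rad of its closed stop (z of blank_mid in the frame of nest_floor between 0.017 and 0.0225 m and x of blank_mid in the frame of nest_floor between -0.005 and 0.005 m and y of blank_mid in the frame of nest_floor between -0.005 and 0.005 m and angle between blank_mid's own z axis and vertical below 0.035 rad and angle between the x axis of blank_mid and the x axis of nest_floor, either way round below 0.08 rad and value of joint strap below 0.12 rad and linear speed of blank below 0.02 m/s); the robot touches nothing.
It fails at once if the steel fixture bar is moved more than 30 mm (distance of fixture_bar_mid from where it was at the start of the episode above 0.03 m).
It fails at once if the jig strip is moved more than 30 mm (distance of jig_strip_mid from where it was at the start of the episode above 0.03 m).
It fails at once if the pliers is moved more than 30 mm (distance of pliers_mid from where it was at the start of the episode above 0.03 m).
It also fails if it takes over 67 s, if anything falls off the work surface, if the arm or the gripper's body presses on something with over 40 N, if the wrist force passes 120 N, or if a joint passes its speed limit or range.

## Working session

There is one attempt and no reset: what is moved stays moved. The work goes in short steps, Python scripts to look and compute and a tool call to move; the robot and the scene stay as the last step left them, time stands still between calls to the robot, and variables do not carry over. Pictures are saved under pics/ and viewed, at most 10 in all, crops included, and the job is handed in when it is done.

Besides the shell and the picture viewer there is one more tool, called after "Emit:" as name(argument=value, ...), one argument or row to a line, values as JSON. send_rows: Moves the arm, as the interface text tells. Its arguments: {"type":"object","properties":{"targets":{"type":"array","items":{"type":"array","items":{"type":"array","items":{"type":"number"}}}},"grip_force":{"type":"number"}},"required":["targets"]}

```bash
mkdir -p pics; ls
python3 - <<'E'
from cell import monitor,vision,arm
import cv2,pickle,numpy as np
o=monitor.get_obs();print({k:np.round(v,3) for k,v in o.items()})
for n in ("top","side"):
    c=vision.read_camera(n);cv2.imwrite(f"pics/{n}0.png",c["image"][:,:,::-1]);pickle.dump(c,open(n+"0.pkl","wb"))
    print(n,c["fx"],c["fy"],c["cx"],c["cy"],c["distortion"],np.round(c["pose"],3).tolist())
E
```

```text
pics
{'clock': np.float64(0.0), 'joint_positions': array([-1.33 ,  0.207,  1.543,  0.   ,  1.394, -0.151]), 'dq': array([ 0.   ,  0.001, -0.001,  0.001,  0.001,  0.   ]), 'joint_efforts': array([ 1.0000e-03, -3.8303e+01, -2.9159e+01, -0.0000e+00,  1.0000e-02,
       -0.0000e+00]), 'ee_pos': array([ 0.219, -0.531,  0.194]), 'eef_rot': array([-3.139, -0.   ,  0.392]), 'contact_force': array([ 0.694, -0.214, -0.733]), 'torque': array([ 0.002,  0.057, -0.012]), 'gripper_force': np.float64(0.0), 'gripper_width': np.float64(0.085)}
top 618.2199009538665 618.2199009538665 318.91602900944883 236.85658588008366 [-0.13646683  0.          0.          0.          0.        ] [[-0.014, -0.988, 0.151, 0.262], [-1.0, 0.013, -0.005, -0.049], [0.003, -0.151, -0.989, 1.537], [0.0, 0.0, 0.0, 1.0]]
side 595.1595554944021 595.1595554944021 318.9668659087388 247.42913817902365 [-0.17038827  0.          0.          0.          0.        ] [[-0.951, -0.149, 0.271, 0.127], [-0.309, 0.497, -0.811, 1.084], [-0.014, -0.855, -0.519, 0.788], [0.0, 0.0, 0.0, 1.0]]
```

View pics/top0.png

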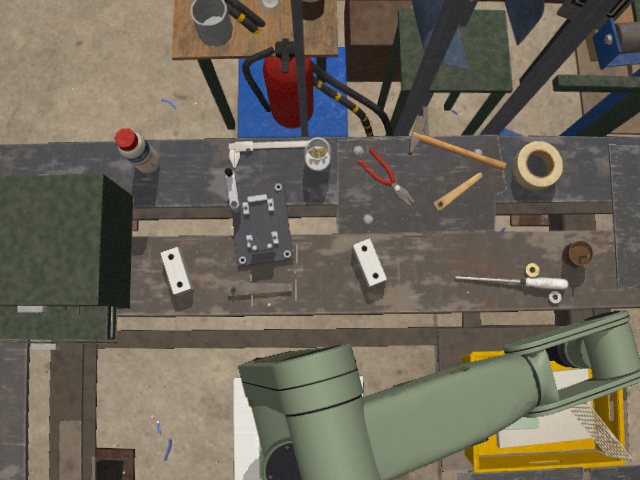

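View pics/side0.png

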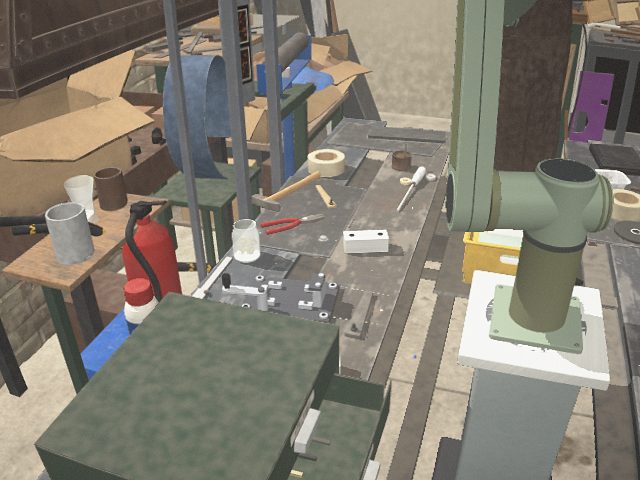

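The top view shows two white-silver blocks, at (175,270) and (369,263). Image right is the robot's right (-y), so (369,263) should be the blank. The nest is at about (263,225), with the strap at about (232,188). I'll confirm in one enlarged crop.

Run:
```python
import cv2
i=cv2.imread("pics/top0.png")[155:305,205:405]
cv2.imwrite("pics/crop1.png",cv2.resize(i,(800,600),interpolation=cv2.INTER_CUBIC))
```

```text
(no output)
```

View pics/crop1.png

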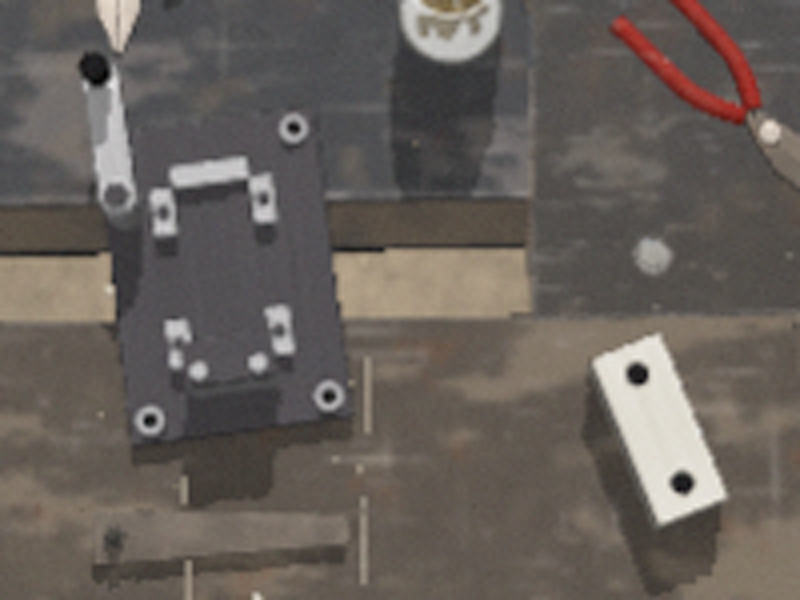

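```bash
cat > h.py <<'E'
import numpy as np,cv2,pickle
from scipy.optimize import least_squares
from scipy.spatial.transform import Rotation as R
def K(c): return np.array([[c["fx"],0,c["cx"]],[0,c["fy"],c["cy"]],[0,0,1.]])
def unproj(c,uv,z):
    p=cv2.undistortPoints(np.array(uv,float).reshape(-1,1,2),K(c),np.array(c["distortion"]))[:,0]
    d=np.c_[p,np.ones(len(p))]@c["pose"][:3,:3].T; o=c["pose"][:3,3]
    return o+d*((np.atleast_1d(z)-o[2])/d[:,2])[:,None]
def proj(c,P):
    T=np.linalg.inv(c["pose"]);P=np.atleast_2d(P)
    return cv2.projectPoints(P.astype(float),cv2.Rodrigues(T[:3,:3])[0],T[:3,3],K(c),np.array(c["distortion"]))[0][:,0]
def n2w(n,P):  # nest pose (x,y,yaw)
    P=np.atleast_2d(P).astype(float);c,s=np.cos(n[2]),np.sin(n[2])
    return np.c_[n[0]+c*P[:,0]-s*P[:,1],n[1]+s*P[:,0]+c*P[:,1],P[:,2]+.012]
def tocommand(o,pos,rpy):  # shift/turn in command units from pose now
    R0=R.from_euler('xyz',o["eef_rot"]);R1=R.from_euler('xyz',rpy)
    return np.round(np.r_[R0.inv().apply(np.array(pos)-o["ee_pos"])/.1,(R0.inv()*R1).as_rotvec()/np.pi],4).tolist()
E
python3 - <<'E'
from h import *
c=pickle.load(open("top0.pkl","rb"))
f=lambda a:(np.array(a)+.5)/4-.5+[205,155]
b=unproj(c,f([(660,335),(593,362),(660,525),(727,496),(637,374),(682,483)]),.04);print(b.round(4))
d=b[4]-b[5];print("blank",b[:4].mean(0),b[4:].mean(0),np.arctan2(d[1],d[0]), [np.linalg.norm(b[i]-b[(i+1)%4]) for i in range(4)])
M=np.array([(48,55,55.5),(42,31.5,12),(42,-31.5,12),(64,0,9)])/1e3
uv=f([(117,193),(163,208),(263,194),(209,170)])
r=least_squares(lambda n:(proj(c,n2w(n,M))-uv).ravel(),[.57,.05,0.]);n=r.x;print("nest",n,r.fun.round(2))
s=unproj(c,f([(293,128),(149,420),(329,396)]),.014);print("screws",s.round(4))
k=unproj(c,f([(199,370),(259,362)]),.068);print("kscrews",k.round(4))
e=unproj(c,f([(117,193),(95,66)]),[.0675,.0935]);print("piv,knob",e.round(4));d=e[1]-e[0];print(np.linalg.norm(d[:2]),"strap",np.arctan2(d[1],d[0])-n[2]+np.pi/2)
def tonest(P): q=P[:,:2]-n[:2];a=n[2];return q@np.array([[np.cos(a),-np.sin(a)],[np.sin(a),np.cos(a)]])
print(tonest(s),tonest(k),tonest(e))
E
```

```text
[[ 0.4846 -0.1817  0.04  ]
 [ 0.4684 -0.1402  0.04  ]
 [ 0.3681 -0.1788  0.04  ]
 [ 0.3851 -0.22    0.04  ]
 [ 0.4606 -0.167   0.04  ]
 [ 0.3934 -0.1928  0.04  ]]
blank [ 0.42652782 -0.18016924  0.04      ] [ 0.42702718 -0.1798852   0.04      ] 0.36667055651766145 [np.float64(0.04451719536332118), np.float64(0.10748645371040788), np.float64(0.04461864019109727), np.float64(0.10660312872103861)]
nest [0.53308625 0.08758065 0.14522076] [-0.23 -0.22  0.18  0.45  0.07  0.03 -0.01 -0.25]
screws [[0.6237 0.0444 0.014 ]
 [0.4392 0.1345 0.014 ]
 [0.4529 0.0226 0.014 ]]
kscrews [[0.4628 0.098  0.068 ]
 [0.4672 0.0619 0.068 ]]
piv,knob [[0.5721 0.1484 0.0675]
 [0.645  0.159  0.0935]]
0.07369759589356303 strap 1.5702599238650257
[[ 0.08340154 -0.05582233]
 [-0.08606121  0.06004704]
 [-0.08879693 -0.05270401]] [[-0.0680521   0.02051657]
 [-0.06893489 -0.01582352]] [[0.04736038 0.05451769]
 [0.12105797 0.05447816]]
```

The crop shows the right-hand block, with top corners at crop (660,335), (593,362), (660,525) and (727,496). It has two dark marks and its size matches (~110x46). No other block lies farther right, so this is the blank. I'll move up for a wrist view of both the block and the nest.

Emit:
send_rows(
  targets=[
    [[0.83,-0.7,-0.41,0,0,0,0],[0.83,-0.7,-0.41,0,0,0,0],[0.83,-0.7,-0.41,0,0,0,0]],
  ],
)

```text
clock: 0.4
ee_pos: [0.2712, -0.4326, 0.2372]
eef_rot: [3.141, -0.001, 0.394]
contact_force: [0.3, -0.6, 1.1]
gripper_width: 0.0854
gripper_force: 0.0
```

Emit:
send_rows(
  targets=[
    [[0.83,-0.7,-0.41,0,0,0,0],[0.83,-0.7,-0.41,0,0,0,0],[0.83,-0.7,-0.41,0,0,0,0]],
  ],
)

```text
clock: 0.7
ee_pos: [0.3212, -0.3366, 0.2787]
eef_rot: [3.139, -0.001, 0.395]
contact_force: [-0.7, -1.2, -0.6]
gripper_width: 0.0855
gripper_force: 0.0
```

Emit:
send_rows(
  targets=[
    [[0.83,-0.7,-0.41,0,0,0,0],[0.83,-0.7,-0.41,0,0,0,0],[0.83,-0.7,-0.41,0,0,0,0]],
  ],
)

```text
clock: 1.0
ee_pos: [0.3712, -0.2404, 0.3197]
eef_rot: [3.139, -0.002, 0.395]
contact_force: [0.4, -0.1, 0.5]
gripper_width: 0.0859
gripper_force: 0.0
```

Emit:
send_rows(
  targets=[
    [[0.83,-0.7,-0.41,0,0,0,0],[0.83,-0.7,-0.41,0,0,0,0],[0.83,-0.7,-0.41,0,0,0,0]],
  ],
)

```text
clock: 1.3
ee_pos: [0.4213, -0.1438, 0.3607]
eef_rot: [3.14, -0.002, 0.395]
contact_force: [0.3, -0.8, -0.1]
gripper_width: 0.0856
gripper_force: 0.0
```

Emit:
send_rows(
  targets=[
    [[0.83,-0.7,-0.41,0,0,0,0],[0.83,-0.7,-0.41,0,0,0,0],[0.83,-0.7,-0.41,0,0,0,0],[0.83,-0.7,-0.41,0,0,0,0],[0.83,-0.7,-0.41,0,0,0,0]],
  ],
)

```text
clock: 1.8
ee_pos: [0.4693, -0.0502, 0.399]
eef_rot: [-3.141, 0.002, 0.392]
contact_force: [-0.3, -0.9, 0.0]
gripper_width: 0.0854
gripper_force: 0.0
```

Run:
```python
from cell import monitor,vision
from h import *
o=monitor.get_obs();print(o["clock"],o["ee_pos"],o["eef_rot"],o["contact_force"])
c=vision.read_camera("wrist");cv2.imwrite("pics/w1.png",c["image"][:,:,::-1]);pickle.dump(c,open("w1.pkl","wb"))
print(c["fx"],c["pose"].round(3).tolist(),c["distortion"])
```

```text
1.8 [ 0.46930802 -0.05015535  0.39899753] [-3.14148179e+00  1.87162652e-03  3.91817614e-01] [-0.25659715 -0.88523001  0.00417724]
381.1586519118589 [[0.382, -0.881, -0.278, 0.541], [-0.924, -0.365, -0.115, -0.02], [0.0, 0.301, -0.954, 0.577], [0.0, 0.0, 0.0, 1.0]] [-0.07337362  0.          0.          0.          0.        ]
```

View pics/w1.png

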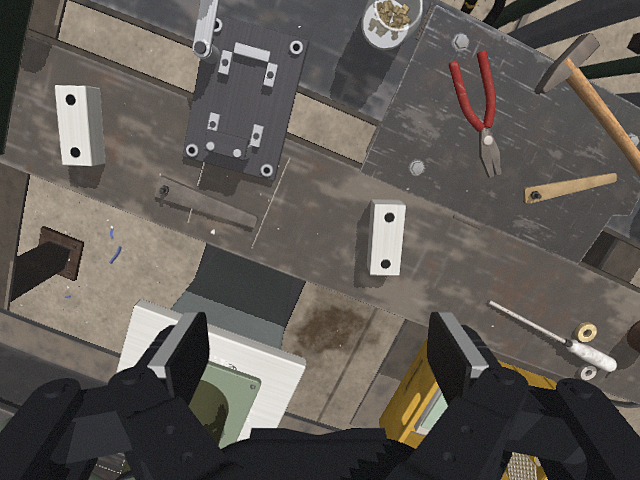

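The wrist view shows the nest around (245,100), with plate screws at (296,47), (192,150) and (267,170) and a fourth at (218,25). The blank is at (387,238) and the decoy at (78,125). I'll enlarge the nest and blank to refine both.

Run:
```python
import cv2,numpy as np
i=cv2.imread("pics/w1.png");C=np.zeros((570,680,3),np.uint8)
C[:,:420]=cv2.resize(i[0:190,175:315],(420,570),interpolation=cv2.INTER_CUBIC)
C[:475,420:]=cv2.resize(i[190:285,360:412],(260,475),interpolation=cv2.INTER_CUBIC)
cv2.imwrite("pics/crop2.png",C)
```

```text
(no output)
```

View pics/crop2.png

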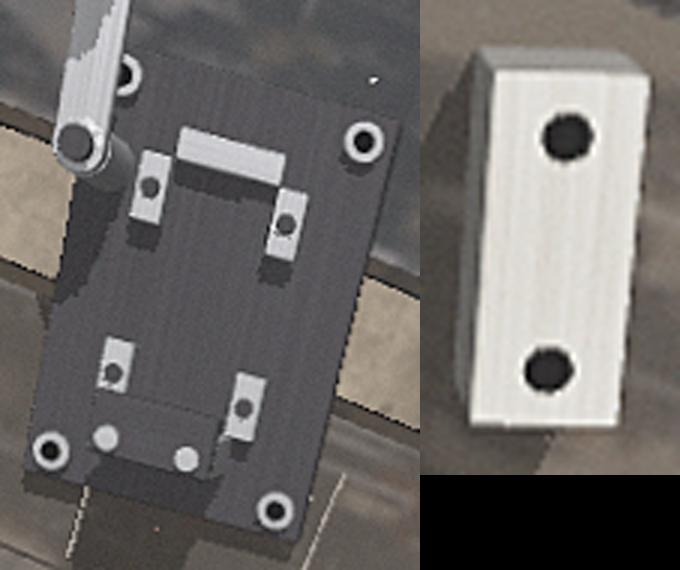

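Run:
```python
from h import *
c=pickle.load(open("w1.pkl","rb"));t=pickle.load(open("top0.pkl","rb"))
f=lambda a:(np.array(a,float)+.5)/3-.5+[175,0]
g=lambda a:(np.array(a,float)-[420,0]+.5)/5-.5+[360,190]
b=unproj(c,g([(650,71),(495,71),(470,424),(618,424),(568,137),(549,369)]),.04)
d=b[4]-b[5];print("blank",b[:4].mean(0),b[4:].mean(0),np.arctan2(d[1],d[0]),np.linalg.norm(d), [np.linalg.norm(b[i]-b[(i+1)%4]) for i in range(4)])
M=np.array([(48,55,55.5),(42,31.5,12),(42,-31.5,12),(-42,31.5,12),(-42,-31.5,12),(64,0,9)])/1e3
uv=f([(76,142),(150,187),(287,224),(114,372),(244,408),(231,154)])
S=f([(125,75),(363,142),(51,451),(275,512)]);Q=f([(105,438),(186,459)])
def res(p):
    n=p[:3];sx,px,sy,kx,ky=p[3:]
    s=[(px+sx,sy,.002),(px+sx,-sy,.002),(px-sx,sy,.002),(px-sx,-sy,.002)]
    k=[(kx,ky,.056),(kx,-ky,.056)]
    return np.r_[(proj(c,n2w(n,M))-uv).ravel(),(proj(c,n2w(n,s))-S).ravel(),(proj(c,n2w(n,k))-Q).ravel()]
r=least_squares(res,[.53,.09,.13,.086,0,.056,-.068,.018]);n=r.x[:3];print("nest",r.x.round(4));print(r.fun.reshape(-1,2).round(2))
# top residuals
F=lambda a:(np.array(a)+.5)/4-.5+[205,155]
for nm,n_ in (("w",n),):
    print((proj(t,n2w(n_,M))-F([(117,193),(163,213),(263,199),(177,330),(280,330),(209,170)])).round(2))
    print((proj(t,n2w(n_,[(r.x[4]+r.x[3],-r.x[5],.002),(r.x[4]-r.x[3],r.x[5],.002),(r.x[4]-r.x[3],-r.x[5],.002)]))-F([(293,128),(149,420),(329,396)])).round(2))
```

```text
blank [ 0.42943915 -0.17796817  0.04      ] [ 0.42873262 -0.17838261  0.04      ] 0.36838497978017976 0.07173127417785422 [np.float64(0.04474470046840305), np.float64(0.10893492230875722), np.float64(0.04523395340377165), np.float64(0.10916149162294982)]
nest [ 5.324e-01  9.050e-02  1.224e-01  8.650e-02 -3.000e-04  5.570e-02
 -6.700e-02  1.810e-02]
[[-0.59 -0.58]
 [ 0.26 -0.21]
 [-0.19  0.02]
 [-0.23  0.07]
 [ 0.02 -0.05]
 [-0.03  0.64]
 [-0.07  0.03]
 [ 0.45  0.06]
 [ 0.42  0.19]
 [-0.06 -0.13]
 [ 0.08 -0.13]
 [ 0.01  0.15]]
[[-1.03 -0.5 ]
 [-0.64 -0.85]
 [-0.67 -0.72]
 [-0.18  2.85]
 [-0.75 -0.55]
 [-0.58 -0.06]]
[[-0.51 -0.4 ]
 [-0.25 -0.08]
 [-0.8  -0.07]]
```

The fit is good: blank at (0.429, -0.178), yaw 0.368; nest at (0.5324, 0.0905), yaw 0.122.

Emit:
send_rows(
  targets=[
    [[-0.43,0.51,1.0,0,0,0,0],[-0.43,0.51,1.0,0,0,0,0],[-0.43,0.51,1.0,0,0,0,0]],
  ],
)

```text
clock: 2.15
ee_pos: [0.4452, -0.115, 0.2944]
eef_rot: [-3.136, 0.007, 0.388]
contact_force: [-0.5, -0.7, -0.1]
gripper_width: 0.0855
gripper_force: 0.0
```

Emit:
send_rows(
  targets=[
    [[-0.43,0.51,1.0,0,0,0.0075,0],[-0.43,0.51,1.0,0,0,0.0075,0],[-0.43,0.51,1.0,0,0,0.0075,0],[-0.43,0.51,1.0,0,0,0.0075,0],[-0.43,0.51,1.0,0,0,0.0075,0]],
  ],
)

```text
clock: 2.65
ee_pos: [0.4283, -0.1773, 0.2]
eef_rot: [-3.141, 0.0, 0.366]
contact_force: [0.7, -0.3, 0.6]
gripper_width: 0.0853
gripper_force: 0.0
```

Run:
```python
from cell import monitor,vision
from h import *
o=monitor.get_obs();print(o["clock"],o["ee_pos"],o["eef_rot"])
print(tocommand(o,[.429,-.178,.1],[np.pi,0,.3684]))
c=vision.read_camera("wrist");cv2.imwrite("pics/w2.png",c["image"][:,:,::-1]);pickle.dump(c,open("w2.pkl","wb"))
print(proj(c,[[.429,-.178,.04],[.4609,-.1652,.04],[.3978,-.1908,.04]]))
```

```text
2.65 [ 0.42831697 -0.17734133  0.19995123] [-3.14087409e+00  2.58733502e-04  3.65668319e-01]
[0.0043, 0.0093, 0.9995, -0.0002, 0.0001, -0.0009]
[[318.70077254 213.56132774]
 [318.12919532 175.55071182]
 [319.50830502 248.83855118]]
```

View pics/w2.png

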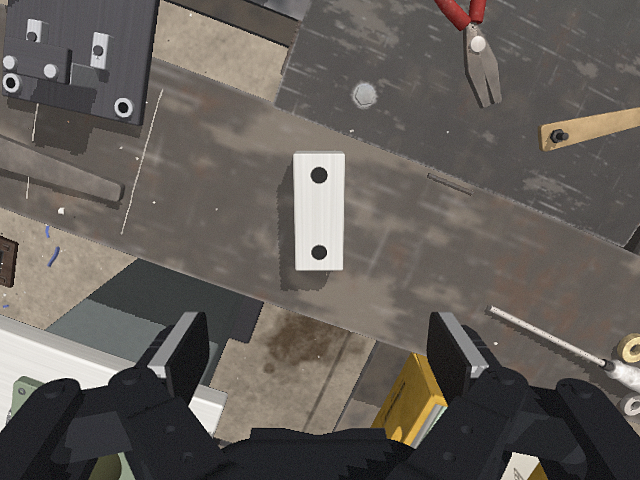

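Drill marks at (319.5,175.5) and (319.5,252.5) match the prediction to about 0.5 px. I'll descend and grip.

Emit:
send_rows(
  targets=[
    [[0,0,0.5,0,0,0,0],[0,0,1.0,0,0,0,0],[0,0,1.0,0,0,0,0]],
  ],
)

```text
clock: 3.0
ee_pos: [0.4246, -0.1731, 0.0954]
eef_rot: [-3.132, 0.007, 0.369]
contact_force: [-1.2, 1.5, -0.1]
gripper_width: 0.0852
gripper_force: 0.0
```

Emit:
send_rows(
  targets=[
    [[0,0,0.4,0,0,0,0],[0,0,0.7,0,0,0,0],[0,0,0.9,0,0,0,0],[0,0,0.94,0,0,0,0],[0,0,0.94,0,0,0,255],[0,0,0.94,0,0,0,255],[0,0,0.94,0,0,0,255],[0,0,0.94,0,0,0,255],[0,0,0.94,0,0,0,255],[0,0,0.94,0,0,0,255]],
  ],
  grip_force=60,
)

```text
clock: 4.0
ee_pos: [0.4291, -0.1767, 0.0063]
eef_rot: [3.141, -0.0, 0.368]
contact_force: [0.5, -0.2, -0.2]
gripper_width: -0.0
gripper_force: 0.0
```

Emit:
send_rows(
  targets=[
    [[0,0,0,0,0,0,255],[0,0,0,0,0,0,255],[0,0,0,0,0,0,255],[0,0,0,0,0,0,255]],
  ],
)

```text
clock: 4.4
ee_pos: [0.4288, -0.1766, 0.0059]
eef_rot: [-3.141, 0.0, 0.368]
contact_force: [-1.0, -0.3, 0.0]
gripper_width: 0.0002
gripper_force: 0.0
```

The gripper shut fully without holding anything, so I need to look.

Run:
```python
from cell import monitor,vision
from h import *
o=monitor.get_obs();print(o["clock"],o["ee_pos"],o["eef_rot"],o["joint_positions"],o["gripper_width"])
ims=[]
for n in ("wrist","side"):
    c=vision.read_camera(n);pickle.dump(c,open(n+"3.pkl","wb"));ims.append(c["image"][:,:,::-1])
C=np.zeros((600,400,3),np.uint8);C[:300]=cv2.resize(ims[0],(400,300),interpolation=cv2.INTER_AREA);C[300:]=cv2.resize(ims[1][150:350,280:546],(400,300));cv2.imwrite("pics/w3.png",C)
```

```text
4.4 [ 0.42884143 -0.17657746  0.00589547] [-3.14141391e+00  1.54559609e-04  3.68225507e-01] [-5.77536738e-01  2.31427462e-01  1.96079943e+00 -2.55194390e-05
  9.49601151e-01  6.25048951e-01] 0.00015295206969990357
```

View pics/w3.png

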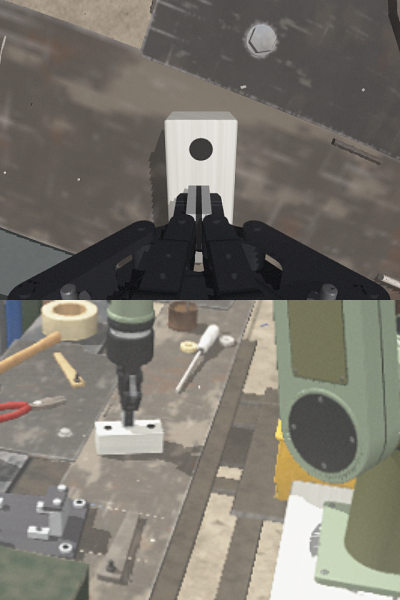

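Run:
```python
from h import *
s=pickle.load(open("side3.pkl","rb"));w=pickle.load(open("wrist3.pkl","rb"))
P=[[.4288,-.1766,z] for z in (0.006,.04,.05,.06)]
print(proj(s,P).round(1).tolist(), "observed ~ (365,233)")
print(proj(w,P).round(1).tolist(), "tips ~ (315,298..345)")
print(w["pose"].round(4).tolist())
q=unproj(w,[(321,238)],.04);print("mark",q, "expected",[.429+.0359*np.cos(.368),-.178+.0359*np.sin(.368)])
C=np.zeros((600,800,3),np.uint8)
C[:,:]=cv2.resize(s["image"][190:270,310:417,::-1],(800,600),interpolation=cv2.INTER_CUBIC);cv2.imwrite("pics/s3.png",C)
```

```text
[[363.8, 245.9], [364.1, 234.3], [364.2, 230.8], [364.3, 227.3]] observed ~ (365,233)
[[317.7, 284.9], [317.8, 317.1], [317.8, 329.1], [317.8, 342.7]] tips ~ (315,298..345)
[[0.3603, -0.8901, -0.279, 0.5013], [-0.9328, -0.3438, -0.1079, -0.1485], [0.0001, 0.2991, -0.9542, 0.1843], [0.0, 0.0, 0.0, 1.0]]
mark [[ 0.46182786 -0.16520272  0.04      ]] expected [np.float64(0.4624964487368813), np.float64(-0.16508497301522435)]
```

View pics/s3.png

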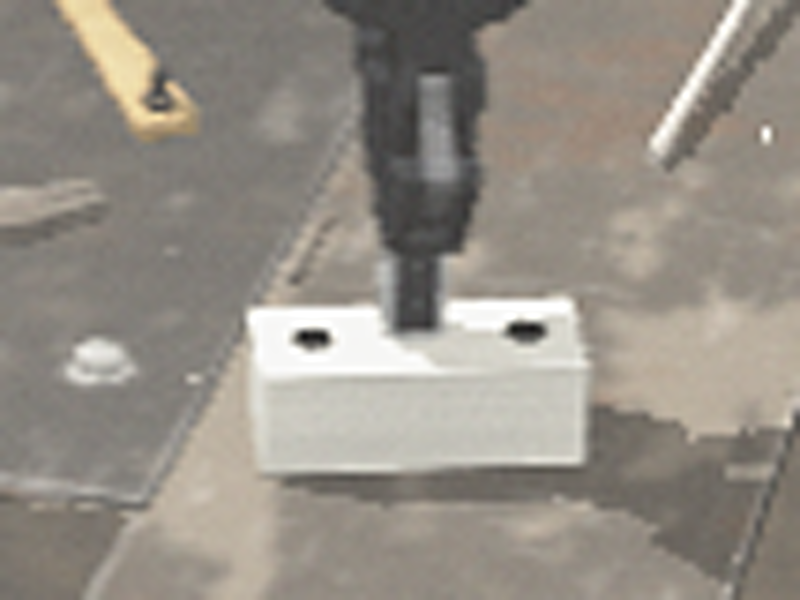

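The side view shows the shut fingertips resting at about the block's top (crop (415,333), z ≈ 0.040), though ee_pos reads 0.006. In w1 the open tips project to (207,315) and (430,315), which puts the real tips about 36 mm short of the reported TCP when shut and 48 mm when open. I'll open, go down 39 mm more and grip.

Emit:
send_rows(
  targets=[
    [[0,0,0,0,0,0,0],[0,0,0,0,0,0,0],[0,0,0,0,0,0,0],[0,0,0,0,0,0,0],[0,0,0,0,0,0,0],[0,0,0,0,0,0,0],[0,0,0,0,0,0,0],[0,0,0,0,0,0,0]],
  ],
)

```text
clock: 5.3
ee_pos: [0.4289, -0.1766, 0.006]
eef_rot: [3.142, -0.0, 0.368]
contact_force: [-0.1, -0.3, 0.4]
gripper_width: 0.0853
gripper_force: 0.0
```

Emit:
send_rows(
  targets=[
    [[0,0.014,0.1,0,0,0,0],[0,0.014,0.2,0,0,0,0],[0,0.014,0.3,0,0,0,0],[0,0.014,0.39,0,0,0,0],[0,0.014,0.39,0,0,0,0],[0,0.014,0.39,0,0,0,0]],
  ],
)

```text
clock: 5.9
ee_pos: [0.429, -0.1776, -0.0336]
eef_rot: [-3.141, 0.001, 0.368]
contact_force: [-0.3, -0.3, 0.1]
gripper_width: 0.0855
gripper_force: 0.0
```

Emit:
send_rows(
  targets=[
    [[0,0,0,0,0,0,255],[0,0,0,0,0,0,255],[0,0,0,0,0,0,255],[0,0,0,0,0,0,255],[0,0,0,0,0,0,255],[0,0,0,0,0,0,255],[0,0,0,0,0,0,255]],
  ],
  grip_force=60,
)

```text
clock: 6.6
ee_pos: [0.4299, -0.178, -0.0324]
eef_rot: [3.141, -0.001, 0.368]
contact_force: [-0.2, 1.7, 6.2]
gripper_width: 0.045
gripper_force: 63.6
```

Run:
```python
from cell import monitor,vision,arm
from h import *
o=monitor.get_obs();print({k:np.round(o[k],4) for k in ("clock","ee_pos","eef_rot","contact_force","gripper_width","gripper_force")},[a for a in dir(arm) if a[0]!='_'],arm.grasp_offset)
s=vision.read_camera("side");cv2.imwrite("pics/s4.png",cv2.resize(s["image"][180:270,305:425,::-1],(800,600),interpolation=cv2.INTER_CUBIC))
```

```text
{'clock': np.float64(6.6), 'ee_pos': array([ 0.4299, -0.178 , -0.0324]), 'eef_rot': array([ 3.1411e+00, -6.0000e-04,  3.6820e-01]), 'contact_force': array([-0.1858,  1.7466,  6.1874]), 'gripper_width': np.float64(0.045), 'gripper_force': np.float64(63.5807)} ['MotionError', 'grasp_offset', 'hand_in'] 0.0187
```

Gripped: width 45 mm, 64 N. Now I'll lift and work out the path to the nest.

Emit:
send_rows(
  targets=[
    [[0,0,-0.3,0,0,0,255],[0,0,-0.7,0,0,0,255],[0,0,-1.0,0,0,0,255],[0,0,-1.0,0,0,0,255],[0,0,-1.0,0,0,0,255],[0,0,-1.0,0,0,0,255]],
  ],
)

```text
clock: 7.25
ee_pos: [0.427, -0.1764, 0.0643]
eef_rot: [-3.137, 0.003, 0.368]
contact_force: [-0.7, 0.6, -6.1]
gripper_width: 0.0454
gripper_force: 64.6
```

```bash
cat >> h.py <<'E'
NEST=[.5324,.0905,.1224]; BT=np.array([0,0,-.0524])  # block centre in tool frame
def toolpose(Px,Pz,th,yoff=0,nest=None):  # mm, deg: keeper-end bottom corner in nest x,z
    n=NEST if nest is None else nest
    t=np.radians(th);c,s=np.cos(t),np.sin(t)
    cen=n2w(n,[(Px+55*c-20*s)/1e3, yoff/1e3, (Pz+55*s+20*c)/1e3])[0]
    Rr=R.from_euler('z',n[2])*R.from_euler('y',-t)*R.from_euler('x',np.pi)
    return cen-Rr.apply(BT),Rr
def cmds(p0,R0,wps,**k):
    for w in wps:
        p,Rr=toolpose(*w,**k);print(w,np.round(np.r_[R0.inv().apply(p-p0)/.1,(R0.inv()*Rr).as_rotvec()/np.pi],3).tolist())
    return p,Rr
E
python3 - <<'E'
from cell import monitor
from h import *
o=monitor.get_obs();print({k:np.round(o[k],4) for k in ("clock","ee_pos","eef_rot","contact_force","gripper_width","gripper_force")})
p0,R0=np.array(o["ee_pos"]),R.from_euler('xyz',o["eef_rot"])
cmds(p0,R0,[(-30,100,16),(-30,70,16)])
p,Rr=toolpose(-30,70,16);print(p)
E
```

```text
{'clock': np.float64(7.25), 'ee_pos': array([ 0.427 , -0.1764,  0.0643]), 'eef_rot': array([-3.137 ,  0.0033,  0.3682]), 'contact_force': array([-0.6616,  0.5631, -6.1476]), 'gripper_width': np.float64(0.0454), 'gripper_force': np.float64(64.6265)}
(-30, 100, 16) [2.251, -2.035, -0.315, -0.012, 0.09, 0.078]
(-30, 70, 16) [2.252, -2.034, -0.015, -0.012, 0.09, 0.078]
[0.56396213 0.09438261 0.06601518]
```

Emit:
send_rows(
  targets=[
    [[0.38,-0.34,-0.1,0,0,0,255],[0.75,-0.68,-0.1,0,0,0,255],[0.75,-0.68,-0.1,0,0,0,255]],
  ],
)

```text
clock: 7.55
ee_pos: [0.475, -0.0821, 0.0748]
eef_rot: [-3.137, 0.001, 0.373]
contact_force: [-0.4, -0.9, -5.8]
gripper_width: 0.0451
gripper_force: 64.7
```

Emit:
send_rows(
  targets=[
    [[0.38,-0.34,-0.1,0,0,0,255],[0.75,-0.68,-0.1,0,0,0,255],[0.75,-0.68,-0.1,0,0,0,255]],
  ],
)

```text
clock: 7.85
ee_pos: [0.5211, 0.008, 0.0851]
eef_rot: [-3.138, -0.0, 0.374]
contact_force: [-0.8, -0.8, -5.4]
gripper_width: 0.0453
gripper_force: 64.9
```

Emit:
send_rows(
  targets=[
    [[0.25,-0.22,-0.1,-0.003,0.022,0.02,255],[0.5,-0.45,-0.1,-0.006,0.045,0.04,255],[0.75,-0.68,-0.1,-0.012,0.09,0.078,255],[0.75,-0.68,-0.1,-0.012,0.09,0.078,255],[0.75,-0.68,-0.1,-0.012,0.09,0.078,255],[0.75,-0.68,-0.1,-0.012,0.09,0.078,255],[0.75,-0.68,-0.1,-0.012,0.09,0.078,255]],
  ],
)

```text
clock: 8.55
ee_pos: [0.5658, 0.0925, 0.0962]
eef_rot: [3.139, -0.283, 0.121]
contact_force: [0.6, 0.5, -5.1]
gripper_width: 0.0453
gripper_force: 65.1
```

Run:
```python
from cell import monitor,vision
from h import *
o=monitor.get_obs();print({k:np.round(o[k],4) for k in ("clock","ee_pos","eef_rot","contact_force","gripper_width","gripper_force")})
p0,R0=np.array(o["ee_pos"]),R.from_euler('xyz',o["eef_rot"])
cmds(p0,R0,[(-30,100,16),(-30,40,16),(-30,3,16)])
c=vision.read_camera("wrist");pickle.dump(c,open("w5.pkl","wb"))
# predicted features
for nm,q in (("rails",[(42,31.5,12),(42,-31.5,12),(-42,31.5,12),(-42,-31.5,12)]),("scr",[(86.2,55.7,2),(86.2,-55.7,2),(-86.8,55.7,2),(-86.8,-55.7,2)]),("piv",[(48,55,55.5)])): print(nm,proj(c,n2w(NEST,np.array(q)/1e3)).round(1).tolist())
Q=np.array([(x,y,20) for x in(55,-55) for y in (23,-23)]+[(36,0,20),(-36,0,20)])/1e3
Rb=R0*R.from_euler('x',np.pi);print("blk",proj(c,p0+R0.apply(BT)+Rb.apply(Q)).round(1).tolist())
cv2.imwrite("pics/w5.png",cv2.resize(c["image"][0:360,80:560,::-1],(800,600),interpolation=cv2.INTER_CUBIC))
```

```text
{'clock': np.float64(8.55), 'ee_pos': array([0.5658, 0.0925, 0.0962]), 'eef_rot': array([ 3.1387, -0.2828,  0.1213]), 'contact_force': array([ 0.5574,  0.4794, -5.0599]), 'gripper_width': np.float64(0.0453), 'gripper_force': np.float64(65.1267)}
(-30, 100, 16) [-0.016, -0.021, -0.003, 0.001, -0.001, -0.0]
(-30, 40, 16) [-0.184, -0.023, 0.574, 0.001, -0.001, -0.0]
(-30, 3, 16) [-0.287, -0.024, 0.929, 0.001, -0.001, -0.0]
rails [[269.6, 259.0], [360.0, 258.9], [270.5, 377.5], [359.6, 377.3]]
scr [[237.7, 197.1], [391.9, 196.9], [240.4, 430.7], [390.0, 430.4]]
piv [[220.3, 253.3]]
blk [[237.8, 207.7], [400.0, 207.8], [258.3, 491.7], [378.6, 491.7], [318.8, 270.4], [318.5, 455.2]]
```

View pics/w5.png

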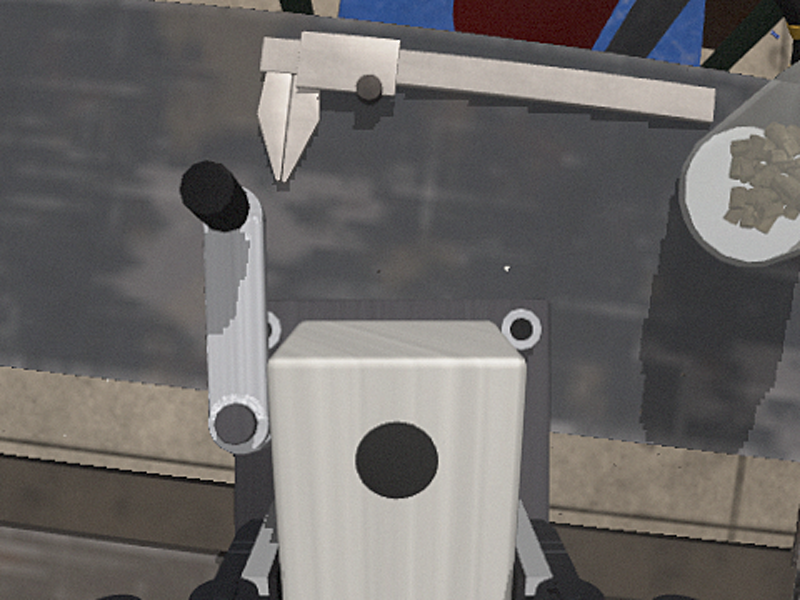

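The hover view shows the plate screw at crop (521,329) and the pivot at (236,424), both within about 1 px of prediction. The block is centred, with its drill mark at (397,460), 6 px lower than predicted. I'll fit the in-hand offset from that.

Run:
```python
from cell import monitor
from h import *
c=pickle.load(open("w5.pkl","rb"));o=monitor.get_obs()
p0,R0=np.array(o["ee_pos"]),R.from_euler('xyz',o["eef_rot"]);Rb=R0*R.from_euler('x',np.pi)
f=lambda a:(np.array(a,float)+.5)*.6-.5+[80,0]
uv=f([(397,460),(271,361),(524,361)])
for tilt in (0,1):
  def res(q):
    Q=np.array([(35.87,0,20),(53.,21.7,20),(53.,-21.7,20)])/1e3
    B=BT+np.array([q[0],q[1],q[2]]);Rt=Rb*R.from_euler('y',q[3]*tilt)
    return (proj(c,p0+R0.apply(B)+Rt.apply(Q))-uv).ravel()
  r=least_squares(res,[0,0,0,0],x_scale=[.01,.01,.01,.1]);print((r.x[:3]*1e3).round(2),np.degrees(r.x[3]),r.fun.round(2))
```

```text
[-1.01 -0.24 -0.57] 0.0 [ 0.17 -2.05 -0.8   0.93  0.64  1.03]
[ -4.09  -0.24 -11.7 ] 12.777668235505033 [ 0.17 -0.   -0.09 -0.05 -0.09  0.05]
```

```bash
sed -i 's/BT=np.array(\[0,0,-.0524\])/BT=np.array([-.001,-.0002,-.0526])/' h.py
python3 - <<'E'
from cell import monitor
from h import *
o=monitor.get_obs();print(o["ee_pos"],o["eef_rot"])
p0,R0=np.array(o["ee_pos"]),R.from_euler('xyz',o["eef_rot"])
cmds(p0,R0,[(-29,100,16),(-29,40,16),(-29,12,16),(-29,3,16)])
E
```

```text
[0.56622255 0.09251492 0.09661316] [ 3.13866371 -0.28362049  0.12111824]
(-29, 100, 16) [-0.001, -0.019, 0.005, 0.001, -0.001, -0.0]
(-29, 40, 16) [-0.169, -0.021, 0.581, 0.001, -0.001, -0.0]
(-29, 12, 16) [-0.248, -0.022, 0.85, 0.001, -0.001, -0.0]
(-29, 3, 16) [-0.273, -0.022, 0.936, 0.001, -0.001, -0.0]
```

Emit:
send_rows(
  targets=[
    [[-0.05,-0.02,0.2,0,0,0,255],[-0.11,-0.02,0.4,0,0,0,255],[-0.17,-0.021,0.58,0.001,-0.001,0,255],[-0.21,-0.021,0.72,0.001,-0.001,0,255],[-0.25,-0.021,0.85,0.001,-0.001,0,255],[-0.25,-0.021,0.85,0.001,-0.001,0,255],[-0.25,-0.021,0.85,0.001,-0.001,0,255],[-0.25,-0.021,0.85,0.001,-0.001,0,255]],
  ],
)

```text
clock: 9.4
ee_pos: [0.567, 0.095, 0.0096]
eef_rot: [-3.142, -0.284, 0.122]
contact_force: [-0.1, 0.6, -5.1]
gripper_width: 0.0456
gripper_force: 64.9
```

Run:
```python
from cell import monitor
from h import *
o=monitor.get_obs();print(o["ee_pos"],o["eef_rot"],o["contact_force"])
p0,R0=np.array(o["ee_pos"]),R.from_euler('xyz',o["eef_rot"])
cmds(p0,R0,[(-29,12,16),(-29,7,16),(-29,3,16),(-33,2,16),(-37,2,16),(-41,1,16),(-44,1,16)])
```

```text
[0.56702136 0.09496364 0.00961361] [-3.14152435 -0.28373526  0.12164753] [-0.0978615   0.5692022  -5.07841888]
(-29, 12, 16) [-0.015, 0.004, 0.011, 0.0, -0.001, -0.0]
(-29, 7, 16) [-0.029, 0.004, 0.059, 0.0, -0.001, -0.0]
(-29, 3, 16) [-0.04, 0.004, 0.098, 0.0, -0.001, -0.0]
(-33, 2, 16) [-0.081, 0.004, 0.096, 0.0, -0.001, -0.0]
(-37, 2, 16) [-0.12, 0.004, 0.085, 0.0, -0.001, -0.0]
(-41, 1, 16) [-0.161, 0.004, 0.084, 0.0, -0.001, -0.0]
(-44, 1, 16) [-0.19, 0.004, 0.075, 0.0, -0.001, -0.0]
```

Emit:
send_rows(
  targets=[
    [[-0.02,0.004,0.03,0,-0.001,0,255],[-0.03,0.004,0.06,0,-0.001,0,255],[-0.035,0.004,0.08,0,-0.001,0,255],[-0.04,0.004,0.1,0,-0.001,0,255],[-0.04,0.004,0.1,0,-0.001,0,255],[-0.04,0.004,0.1,0,-0.001,0,255]],
  ],
)

```text
clock: 10.0
ee_pos: [0.5645, 0.0948, -0.0025]
eef_rot: [-3.141, -0.278, 0.122]
contact_force: [0.7, -0.2, -4.6]
gripper_width: 0.0452
gripper_force: 65.0
```

Run:
```python
from cell import monitor
from h import *
o=monitor.get_obs();print(o["ee_pos"],o["eef_rot"],o["contact_force"])
p0,R0=np.array(o["ee_pos"]),R.from_euler('xyz',o["eef_rot"])
cmds(p0,R0,[(-29,3,16),(-33,2,16),(-37,2,16),(-41,1,16),(-44,1,16)])
```

```text
[ 0.56447336  0.09476984 -0.00245446] [-3.14111888 -0.2780607   0.1219835 ] [ 0.68767208 -0.17126465 -4.60886083]
(-29, 3, 16) [0.018, 0.005, -0.011, -0.0, 0.0, -0.0]
(-33, 2, 16) [-0.023, 0.005, -0.012, -0.0, 0.0, -0.0]
(-37, 2, 16) [-0.061, 0.005, -0.023, -0.0, 0.0, -0.0]
(-41, 1, 16) [-0.103, 0.005, -0.025, -0.0, 0.0, -0.0]
(-44, 1, 16) [-0.131, 0.005, -0.033, -0.0, 0.0, -0.0]
```

Emit:
send_rows(
  targets=[
    [[-0.03,0.005,-0.013,0,0,0,255],[-0.05,0.005,-0.019,0,0,0,255],[-0.07,0.005,-0.024,0,0,0,255],[-0.09,0.005,-0.025,0,0,0,255],[-0.11,0.005,-0.028,0,0,0,255],[-0.125,0.005,-0.031,0,0,0,255],[-0.125,0.005,-0.031,0,0,0,255],[-0.125,0.005,-0.031,0,0,0,255]],
  ],
)

```text
clock: 10.8
ee_pos: [0.5519, 0.0927, -0.0027]
eef_rot: [-3.141, -0.278, 0.122]
contact_force: [0.9, -0.5, -4.9]
gripper_width: 0.0452
gripper_force: 65.0
```

Run:
```python
from cell import monitor
from h import *
o=monitor.get_obs();print(o["ee_pos"],o["eef_rot"],o["contact_force"],o["torque"])
p0,R0=np.array(o["ee_pos"]),R.from_euler('xyz',o["eef_rot"])
X=lambda t:-57+40*np.sin(np.radians(t))+1.3
cmds(p0,R0,[(X(t),.8,t) for t in (16,14,12,10,8,6,4,3,2,1,0)])
```

```text
[ 0.55188959  0.09266759 -0.00274759] [-3.1411039  -0.27841271  0.12178879] [ 0.87680108 -0.47723638 -4.9096718 ] [-0.11016885  0.32122649  0.01659674]
(np.float64(-44.674505767320035), 0.8, 16) [-0.015, -0.0, -0.001, -0.0, 0.0, -0.0]
(np.float64(-46.0231241760133), 0.8, 14) [-0.04, -0.0, 0.015, -0.0, -0.011, -0.0]
(np.float64(-47.38353236728963), 0.8, 12) [-0.065, -0.0, 0.03, -0.0, -0.022, -0.0]
(np.float64(-48.75407289332279), 0.8, 10) [-0.091, -0.0, 0.045, -0.0, -0.033, -0.0]
(np.float64(-50.133075961597385), 0.8, 8) [-0.118, -0.0, 0.059, -0.0, -0.044, -0.0]
(np.float64(-51.51886146929387), 0.8, 6) [-0.146, -0.0, 0.073, -0.0, -0.055, -0.0]
(np.float64(-52.90974105023499), 0.8, 4) [-0.174, -0.0, 0.086, -0.0, -0.066, -0.0]
(np.float64(-53.606561750282246), 0.8, 3) [-0.189, -0.0, 0.093, -0.0, -0.072, -0.0]
(np.float64(-54.30402013189996), 0.8, 2) [-0.203, -0.0, 0.099, -0.0, -0.078, -0.0]
(np.float64(-55.00190374250866), 0.8, 1) [-0.218, -0.0, 0.105, -0.0, -0.083, -0.0]
(np.float64(-55.7), 0.8, 0) [-0.233, -0.0, 0.111, -0.0, -0.089, -0.0]
```

No contact so far; the end is under the keeper. Rocking down to 6° first.

Emit:
send_rows(
  targets=[
    [[-0.015,0,0,0,0,0,255],[-0.03,0,0.008,0,-0.006,0,255],[-0.04,0,0.015,0,-0.011,0,255],[-0.065,0,0.03,0,-0.022,0,255],[-0.09,0,0.045,0,-0.033,0,255],[-0.118,0,0.059,0,-0.044,0,255],[-0.146,0,0.073,0,-0.055,0,255],[-0.146,0,0.073,0,-0.055,0,255],[-0.146,0,0.073,0,-0.055,0,255]],
  ],
)

```text
clock: 11.7
ee_pos: [0.5403, 0.0912, -0.0139]
eef_rot: [-3.141, -0.106, 0.122]
contact_force: [0.7, 0.0, -5.1]
gripper_width: 0.0453
gripper_force: 65.1
```

Run:
```python
from cell import monitor
from h import *
o=monitor.get_obs();print(o["ee_pos"],o["eef_rot"],o["contact_force"],o["torque"])
p0,R0=np.array(o["ee_pos"]),R.from_euler('xyz',o["eef_rot"])
X=lambda t:-57+40*np.sin(np.radians(t))+1.3
cmds(p0,R0,[(X(t),.6,t) for t in (6,5,4,3,2,1,0)])
```

```text
[ 0.54025211  0.09122702 -0.01390227] [-3.14117986 -0.10594377  0.12203977] [ 0.70265967  0.03108639 -5.07992079] [-0.00711619  0.12177221  0.00296011]
(np.float64(-51.51886146929387), 0.6, 6) [-0.003, -0.0, 0.0, -0.0, -0.0, -0.0]
(np.float64(-52.21377029009368), 0.6, 5) [-0.016, -0.0, 0.009, -0.0, -0.006, -0.0]
(np.float64(-52.90974105023499), 0.6, 4) [-0.029, -0.0, 0.018, -0.0, -0.012, -0.0]
(np.float64(-53.606561750282246), 0.6, 3) [-0.042, -0.0, 0.027, -0.0, -0.017, -0.0]
(np.float64(-54.30402013189996), 0.6, 2) [-0.055, -0.0, 0.036, -0.0, -0.023, -0.0]
(np.float64(-55.00190374250866), 0.6, 1) [-0.068, -0.0, 0.044, -0.0, -0.028, -0.0]
(np.float64(-55.7), 0.6, 0) [-0.082, -0.0, 0.053, -0.0, -0.034, -0.0]
```

Emit:
send_rows(
  targets=[
    [[-0.016,0,0.009,0,-0.006,0,255],[-0.029,0,0.018,0,-0.012,0,255],[-0.042,0,0.027,0,-0.017,0,255],[-0.055,0,0.036,0,-0.023,0,255],[-0.068,0,0.044,0,-0.028,0,255],[-0.08,0,0.053,0,-0.034,0,255],[-0.08,0,0.053,0,-0.034,0,255],[-0.08,0,0.053,0,-0.034,0,255],[-0.08,0,0.053,0,-0.034,0,255]],
  ],
)

```text
clock: 12.6
ee_pos: [0.5324, 0.0903, -0.02]
eef_rot: [-3.141, 0.002, 0.122]
contact_force: [-0.7, -0.7, -4.3]
gripper_width: 0.0452
gripper_force: 65.3
```

Run:
```python
from cell import monitor
from h import *
o=monitor.get_obs();print(o["ee_pos"],o["eef_rot"],o["contact_force"],o["torque"])
p0,R0=np.array(o["ee_pos"]),R.from_euler('xyz',o["eef_rot"])
cmds(p0,R0,[(-55.7,.5,0),(-55,0,0)])
```

```text
[ 0.53236629  0.09033531 -0.02002298] [-3.14110763e+00  1.58346482e-03  1.22019800e-01] [-0.73207296 -0.71242176 -4.3154191 ] [ 0.02560777 -0.03159822  0.00508521]
(-55.7, 0.5, 0) [0.004, 0.0, 0.001, -0.0, 0.001, -0.0]
(-55, 0, 0) [0.011, 0.0, 0.006, -0.0, 0.001, -0.0]
```

Emit:
send_rows(
  targets=[
    [[0.008,0,0.005,0,0.0005,0,255],[0.008,0,0.009,0,0.0005,0,255],[0.008,0,0.009,0,0.0005,0,255],[0.008,0,0.009,0,0.0005,0,255]],
  ],
)

```text
clock: 13.0
ee_pos: [0.5329, 0.0904, -0.0203]
eef_rot: [-3.141, 0.001, 0.122]
contact_force: [-6.3, 0.5, 4.9]
gripper_width: 0.0452
gripper_force: 66.1
```

The block is on the floor (upward force about 10 N). Releasing, then retreating straight up.

Emit:
send_rows(
  targets=[
    [[0,0,0,0,0,0,0],[0,0,0,0,0,0,0],[0,0,0,0,0,0,0],[0,0,0,0,0,0,0],[0,0,0,0,0,0,0],[0,0,0,0,0,0,0],[0,0,0,0,0,0,0],[0,0,0,0,0,0,0]],
  ],
)

```text
clock: 13.8
ee_pos: [0.5333, 0.0904, -0.0209]
eef_rot: [-3.141, -0.0, 0.122]
contact_force: [1.0, -0.1, 0.5]
gripper_width: 0.0854
gripper_force: 0.0
```

Emit:
send_rows(
  targets=[
    [[0,0,-0.2,0,0,0,0],[0,0,-0.4,0,0,0,0],[0,0,-0.7,0,0,0,0],[0,0,-1.0,0,0,0,0],[0,0,-1.0,0,0,0,0]],
  ],
)

```text
clock: 14.3
ee_pos: [0.5377, 0.0905, 0.0841]
eef_rot: [3.141, -0.01, 0.122]
contact_force: [0.5, 1.2, 0.2]
gripper_width: 0.0853
gripper_force: 0.0
```

Emit:
send_rows(
  targets=[
    [[0,0,-0.5,0,0,0,0],[0,0,-1.0,0,0,0,0],[0,0,-1.0,0,0,0,0],[0,0,-1.0,0,0,0,0]],
  ],
)

```text
clock: 14.7
ee_pos: [0.5342, 0.0903, 0.1803]
eef_rot: [-3.142, -0.003, 0.122]
contact_force: [-0.5, 0.6, -0.2]
gripper_width: 0.0857
gripper_force: 0.0
```

Run:
```python
from cell import monitor,vision
from h import *
o=monitor.get_obs();print({k:np.round(o[k],4) for k in ("clock","ee_pos","eef_rot","contact_force","gripper_width")})
c=vision.read_camera("wrist");pickle.dump(c,open("w6.pkl","wb"))
for nm,q in (("rails",[(42,31.5,12),(42,-31.5,12),(-42,31.5,12),(-42,-31.5,12)]),("marks+corners",[(35.9,0,40),(-35.9,0,40),(53,21,40),(53,-21,40)]),("piv",[(48,55,55.5)]),("knob top",[(48+75*np.cos(a),55+75*np.sin(a),81.5) for a in (-.2,0,)])): print(nm,proj(c,n2w(NEST,np.array(q)/1e3)).round(1).tolist())
cv2.imwrite("pics/w6.png",cv2.resize(c["image"][0:390,60:580,::-1],(800,600),interpolation=cv2.INTER_CUBIC))
```

```text
{'clock': np.float64(14.7), 'ee_pos': array([0.5342, 0.0903, 0.1803]), 'eef_rot': array([-3.1415e+00, -3.1000e-03,  1.2210e-01]), 'contact_force': array([-0.528 ,  0.5565, -0.1964]), 'gripper_width': np.float64(0.0857)}
rails [[281.4, 170.4], [353.8, 170.4], [283.8, 261.3], [351.3, 261.3]]
marks+corners [[317.6, 181.8], [317.6, 265.7], [291.1, 160.3], [344.1, 160.3]]
piv [[245.1, 168.9]]
knob top [[255.4, 58.8], [232.3, 56.7]]
```

View pics/w6.png

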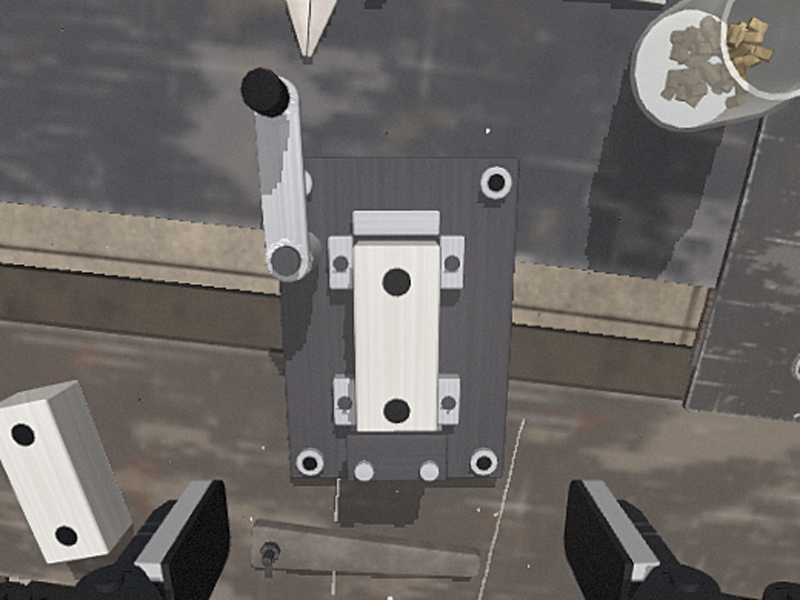

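The block is seated: its marks at crop (396.5,282) and (396.5,411) match a flat block about 1 mm towards the keeper. The knob at (263,90) puts the strap at about 1.56 rad. Next I'll push the knob round with shut fingers.

Run:
```python
from cell import monitor
from h import *
from scipy.optimize import brentq
o=monitor.get_obs();p=np.array(o["ee_pos"]);a=NEST[2];d=p[:2]-NEST[:2]
print("tool in nest mm",1e3*np.array([np.cos(a)*d[0]+np.sin(a)*d[1],-np.sin(a)*d[0]+np.cos(a)*d[1]]),p[2],o["eef_rot"])
for b in range(0,100,8):
    B=np.radians(b);f=lambda s:np.hypot(max(s*np.sin(B)-11,0),max(s*np.cos(B)-14.5,0))-9
    s=brentq(f,5,60);C=[48+75*np.cos(B)+s*np.sin(B),55-75*np.sin(B)+s*np.cos(B)];print(b,np.round(C,1))
```

```text
tool in nest mm [ 0.23332311 -0.21485948] 0.17827796866190693 [-3.14101524e+00  1.04232184e-03  1.22032555e-01]
0 [123.   78.5]
8 [125.6  68.1]
16 [126.8  57.8]
24 [127.  48.]
32 [125.9  38.1]
40 [122.9  27.6]
48 [117.7  16.8]
56 [109.9   6.3]
64 [100.9  -2.7]
72 [91.2 -9.8]
80 [ 81.  -15.3]
88 [ 70.6 -19.3]
96 [ 60.2 -21.7]
```

Emit:
send_rows(
  targets=[
    [[0.3,-0.22,0.2,0,0,0,255],[0.61,-0.45,0.39,0,0,0,255],[0.61,-0.45,0.39,0,0,0,255]],
  ],
)

```text
clock: 15.05
ee_pos: [0.5857, 0.1443, 0.1321]
eef_rot: [-3.14, 0.012, 0.124]
contact_force: [-0.5, -1.1, -0.5]
gripper_width: 0.0441
gripper_force: 0.0
```

Emit:
send_rows(
  targets=[
    [[0.3,-0.22,0.2,0,0,0,255],[0.62,-0.46,0.39,0,0,0,255],[0.62,-0.46,0.39,0,0,0,255],[0.62,-0.46,0.39,0,0,0,255],[0.62,-0.46,0.39,0,0,0,255]],
  ],
)

```text
clock: 15.55
ee_pos: [0.6434, 0.1948, 0.1011]
eef_rot: [3.142, 0.001, 0.122]
contact_force: [-0.5, 0.9, 0.8]
gripper_width: -0.0
gripper_force: 0.0
```

Emit:
send_rows(
  targets=[
    [[0,0,0.2,0,0,0,255],[0,0,0.4,0,0,0,255],[0,0,0.63,0,0,0,255],[0,0,0.63,0,0,0,255],[0,0,0.63,0,0,0,255]],
  ],
)

```text
clock: 16.05
ee_pos: [0.6442, 0.1949, 0.0396]
eef_rot: [-3.141, -0.001, 0.121]
contact_force: [-0.8, -1.1, 0.7]
gripper_width: -0.0
gripper_force: 0.0
```

Run:
```python
from cell import monitor
from h import *
o=monitor.get_obs();p=np.array(o["ee_pos"]);a=NEST[2];d=p[:2]-NEST[:2]
print("tool in nest mm",1e3*np.array([np.cos(a)*d[0]+np.sin(a)*d[1],-np.sin(a)*d[0]+np.cos(a)*d[1]]),p[2],o["eef_rot"],o["gripper_width"],o["contact_force"])
```

```text
tool in nest mm [123.72583796  90.00598412] 0.03958883417872113 [-3.14124470e+00 -9.82818656e-04  1.21188008e-01] -4.518553369215563e-06 [-0.83046786 -1.14604457  0.65144656]
```

Emit:
send_rows(
  targets=[
    [[0.02,0.13,0,0,0,0,255],[0.026,0.23,0,0,0,0,255],[0.038,0.33,0,0,0,0,255],[0.04,0.43,0,0,0,0,255],[0.03,0.53,0,0,0,0,255],[0,0.63,0,0,0,0,255],[-0.05,0.74,0,0,0,0,255],[-0.13,0.84,0,0,0,0,255],[-0.22,0.93,0,0,0,0,255],[-0.22,0.93,0,0,0,0,255]],
  ],
)

```text
clock: 17.05
ee_pos: [0.632, 0.0989, 0.0378]
eef_rot: [3.141, 0.002, 0.121]
contact_force: [-0.1, 0.2, -0.2]
gripper_width: 0.0002
gripper_force: 0.0
```

Emit:
send_rows(
  targets=[
    [[-0.1,0.07,0,0,0,0,255],[-0.2,0.13,0,0,0,0,255],[-0.3,0.165,0,0,0,0,255],[-0.33,0.17,0,0,0,0,255],[-0.33,0.17,0,0,0,0,255],[-0.33,0.17,0,0,0,0,255]],
  ],
)

```text
clock: 17.65
ee_pos: [0.603, 0.0799, 0.0382]
eef_rot: [-3.141, -0.0, 0.122]
contact_force: [-1.0, 0.9, -0.7]
gripper_width: 0.0004
gripper_force: 0.0
```

Run:
```python
from cell import monitor,vision
from h import *
o=monitor.get_obs();p=np.array(o["ee_pos"]);a=NEST[2];d=p[:2]-NEST[:2]
print("tool in nest mm",1e3*np.array([np.cos(a)*d[0]+np.sin(a)*d[1],-np.sin(a)*d[0]+np.cos(a)*d[1]]),p[2],o["contact_force"])
# black knob in side view vs predicted closed position
c=vision.read_camera("side");pickle.dump(c,open("s7.pkl","wb"))
```

```text
tool in nest mm [ 68.78562789 -19.18187218] 0.038229858963024964 [-1.00832923  0.92489924 -0.68991179]
```

Emit:
send_rows(
  targets=[
    [[-0.02,0,0,0,0,0,255],[-0.02,0,0,0,0,0,255],[-0.02,0,0,0,0,0,255]],
  ],
)

```text
clock: 18.0
ee_pos: [0.6012, 0.0796, 0.0381]
eef_rot: [-3.141, -0.0, 0.122]
contact_force: [-0.5, -0.3, -0.4]
gripper_width: 0.0003
gripper_force: 0.0
```

Emit:
send_rows(
  targets=[
    [[-0.02,0,0,0,0,0,255],[-0.02,0,0,0,0,0,255],[-0.02,0,0,0,0,0,255]],
  ],
)

```text
clock: 18.3
ee_pos: [0.6008, 0.0796, 0.0384]
eef_rot: [-3.141, -0.004, 0.122]
contact_force: [4.3, 2.1, -4.1]
gripper_width: 0.0003
gripper_force: 2.5
```

The force rose and the finger stalled at about the predicted closed position, so the strap is at its stop. I'll back off, rise, and check numerically.

Emit:
send_rows(
  targets=[
    [[0.1,0,0,0,0,0,255],[0.25,0,0,0,0,0,255],[0.3,0,-0.3,0,0,0,255],[0.3,0,-0.7,0,0,0,255],[0.3,0,-1.0,0,0,0,255]],
  ],
)

```text
clock: 18.8
ee_pos: [0.6296, 0.0829, 0.1401]
eef_rot: [-3.141, -0.0, 0.122]
contact_force: [1.2, 0.3, 0.4]
gripper_width: -0.0002
gripper_force: 0.0
```

Emit:
send_rows(
  targets=[
    [[-0.4,0,-0.5,0,0,0,255],[-0.8,0,-1.0,0,0,0,255],[-0.95,0,-1.0,0,0,0,255],[-0.95,0,-1.0,0,0,0,255],[-0.95,0,-1.0,0,0,0,255]],
  ],
)

```text
clock: 19.3
ee_pos: [0.5348, 0.0713, 0.239]
eef_rot: [-3.141, -0.002, 0.122]
contact_force: [-0.1, -0.3, -0.9]
gripper_width: 0.0
gripper_force: 0.0
```

Run:
```python
from cell import monitor,vision
from h import *
o=monitor.get_obs();print({k:np.round(o[k],3) for k in ("clock","ee_pos","eef_rot","contact_force")})
for n in ("wrist","top"):
    c=vision.read_camera(n);g=cv2.cvtColor(c["image"],cv2.COLOR_RGB2GRAY)
    for nm,q in (("closed",(48,-20,81.5)),("0.12",(48+75*np.sin(.12),55-75*np.cos(.12),81.5)),("open",(123,55,81.5))):print(n,nm,proj(c,n2w(NEST,np.array(q)/1e3)).round(1)[0])
    u,v=proj(c,n2w(NEST,np.array((48,-20,81.5))/1e3))[0];r=25 if n=="wrist" else 12
    x0,y0=int(u)-r,int(v)-r;w=g[y0:y0+2*r,x0:x0+2*r];m=(w<35).astype(np.uint8)
    k,l,st,ce=cv2.connectedComponentsWithStats(m);print([(st[i,4],(ce[i]+[x0,y0]).round(1)) for i in range(1,k) if st[i,4]>8])
    S=n2w(NEST,np.array([(48,y,49.5) for y in (40,25,10,0,-5)])/1e3);print("strap gray",[int(g[int(b),int(a)]) for a,b in proj(c,S).round()])
    if n=="wrist":
        M=n2w(NEST,np.array([(-35.9-1,0,40)])/1e3);a,b=proj(c,M)[0];W=g[int(b)-15:int(b)+15,int(a)-15:int(a)+15];k,l,st,ce=cv2.connectedComponentsWithStats((W<70).astype(np.uint8));print("mark pred",(a,b),[(st[i,4],(ce[i]+[int(a)-15,int(b)-15]).round(1)) for i in range(1,k)])
```

```text
{'clock': np.float64(19.3), 'ee_pos': array([0.535, 0.071, 0.239]), 'eef_rot': array([-3.141e+00, -2.000e-03,  1.220e-01]), 'contact_force': array([-0.1  , -0.349, -0.892])}
wrist closed [318.8 162.3]
wrist 0.12 [318.1 151.4]
wrist open [224.2  67.4]
[]
strap gray [200, 198, 203, 200, 202]
mark pred (np.float64(298.6892641508606), np.float64(244.24150162706133)) [(np.int32(141), array([298.7, 244.3]))]
top closed [262.4 195.9]
top 0.12 [261.8 192.3]
top open [227.9 170. ]
[(np.int32(83), array([254.9, 199. ]))]
strap gray [106, 17, 25, 14, 18]
```

Run:
```python
from cell import vision
from h import *
c=vision.read_camera("wrist");g=cv2.cvtColor(c["image"],cv2.COLOR_RGB2GRAY)
print(g[132:192:4,289:350:4])
u,v=224,67;print("open spot",g[v-8:v+9:4,u-8:u+9:4])
```

```text
[[223 222 223 226 224 230 231 230 240  97  90  90  98  90  93  97]
 [213 216 220 215 212 216 215 214 227  98  95  97  97  93  94  96]
 [213 210 212 211 213 211 212 213 225  96  95  94  94  89  91  96]
 [211 208 210 206 208 206 207 207 212  95  91  93  98  94  93  95]
 [211 210 209 211 212 214 215 213 209 193 211 204  77  90  95  96]
 [210 209 209 214 206 235  36  60  48  87 208 204  83  95  96  95]
 [206 206 203 208 205 180  57  54  49  44 210 206  82  90  98  98]
 [210 216 210 214 211  64  54  50  53  57 144  77  88  96  95  95]
 [211 213 212 214 213  84  53  53  56  50 131 111  95  93  98  98]
 [215 218 221 215 214 160  48  54  52  40 223 208  96  95  93  92]
 [181  44  47  42  55 169 180 132 124 215 209 205  97  92  94  95]
 [172  32  52  49 173 167 173 169 146  89  86  84  96  94  96  97]
 [212 208 202 216 173 168 172 166 140  77  74  71 102  97  95  96]
 [231 227 224 232 166 166 168 172 181  78  75 102  99  96  97  97]
 [230 227 224 238 168 164 173 171 207  94  95  98 100  98 101  95]]
open spot [[120 120 119 118 121]
 [122 120 118 119 118]
 [117 122 121 120 120]
 [122 119 123 121 120]
 [121 123 118 120 119]]
```

The dark knob blob is centred at about (318,161), against (318.8,162.3) predicted for closed. The 0.12 rad limit would show at row 151. The block mark is also exactly where predicted.

```bash
python3 -c "
from cell import arm
print(arm.hand_in())"
```

```text
the job is handed in; nothing more can be done
None
```

The block is seated flat in the nest under the keeper and released, the strap is swung to its closed stop, the bystanders were not touched, and the job is handed in at about 19 s; no verdict was returned.

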